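# Tip the ballast weights onto the pit scale

## Robot

A 6-joint arm with a two-finger parallel gripper is mounted at the origin on the work surface. World frame = base frame: x ahead of the robot, y to its left, z up, the work surface at z = 0. Lengths are in m, angles in rad, forces in N, time in s.
With the tool pointing down it reaches from about 0.35 to 0.775 m from the base axis. Payload 7.3 kg.
Tool frame: the origin (TCP) lies on the front face of the gripper's body, between the roots of the fingers; the fingertips stand ahead of it and the grasp point (between the pads) lies 47 mm ahead of it (finger_overhang is the z of the fingertips in the tool frame, in m); z points along the fingers, y is the line along which they close (so a half turn about z gives the same grasp; the last joint's range is limited). The gripper opens to 92 mm and grips with 3 to 60 N. Pads are 19 mm wide; open, the fingers measure 130 mm over their backs; the gripper's body (75 mm by 190 mm) begins 47 mm behind the grasp point.
Start: joints at [1.064, 0.342, 1.524, -0, 1.275, -0.146], TCP at [0.185, 0.491, 0.292] pointing down, gripper open.
Joint ranges: [-2.53, 2.53], [-0.77, 2.02], [0.04, 2.7], [-1, 4.14], [0.28, 2.66], [-3.11, 3.11]. Speed limits (rad/s): [2.57, 2.57, 3.14, 3.14, 3.14, 3.14].

## Interface

Orientations are given as [roll, pitch, yaw] about the fixed x, y, z axes, in that order (R = Rz(yaw) Ry(pitch) Rx(roll)).
In Python, from cell import * gives the robot as it stands. The module is installed in compiled form; this text tells all that it offers.
- The arm moves only by the tool arm_command, never from a script. Its argument "series" is a list of rows, each an object of numbers: "x", "y", "z": the shift along the tool's x, y, z in mm; "rx", "ry", "rz": the turn, a rotation vector about the tool's x, y, z in degrees. A call has 1 to 20 rows; each row is the pose to reach, as a shift and turn from the pose commanded when the call began, along the tool's axes at that moment; what a row does not reach only later rows make up. A row lasts 1/10 s, in which the tool goes at most 50 mm and 8.59 degrees, less where a joint would pass 70% of its speed; a pose out of reach is approached as far as the arm can. A call with a gripper value outside its range is refused whole. "hand" is the finger opening in mm, from 0 to 91.8, set as the call begins (left out, the last holds). The fingers move at their own pace and stop on an object; "squeeze" is the grip in N (left out, the last holds). Time passes only in rows, so rows that repeat a pose let the fingers close. It gives the time, the measured TCP pose, the force, the opening and the grip force at its end, in the units of the state.
- observe(): the state, without advancing time (a new reading comes with each control period).
- read_camera(name): name is "scene" or "side" or "wrist"; returns a dict with "pixels" (400x640x3 uint8, blue, green, red), "K" (3x3 intrinsics, pixels), "rvec" (rotation vector, rad) and "tvec" (3), from world to camera coordinates, as OpenCV has them. Camera axes: x right, y down, z forward; pixel columns grow to the right and rows downward; lengths in m; the calibration is good to about 2 mm. A picture is of the moment at which its call begins. There is no depth.
- hand_in(): hands the job in; it is judged then, once.
Trained networks look in a picture, given as the dict that the camera call returned (one of the last four; its "shot" number tells which), for a name from the list of things; names that differ only in an ending like _2 or _b are one class to them, and where a whole thing is asked for, a point or a joint stands for the part that bears it (a point fixed in the world has none). Each returns a list of dicts, best first, with "confidence" (0 to 1); they miss things now and then, are a little off and sometimes report something else, mostly with a low value. They report only what shows in the picture. A call takes as long as a camera call. They do not tell look-alikes from the thing itself.
- boxes_of(picture, query): "point" ([x, y, z] in m, in world coordinates, good to about 4 mm: the middle of the surface that is visible of it).
- trace(picture, query): "pixels" (400x640 bool, what is visible of it).
- mark_of(picture, query): "point" ([x, y, z] in m, in world coordinates, good to about 4 mm: a listed point, or the origin of a listed thing).
The state is a dict: "time": time; "qpos": joint angles; "qvel": joint speeds; "joint_efforts": joint torques, N m; "tool_pos": TCP position; "tool_rot": TCP orientation; "contact_force": force on the tool from outside, world axes, zero at the start; "torque": the same for the moment, N m; "opening": finger opening in m; "grip_force": force on a finger pad.
Only numpy, scipy, OpenCV 4.12 (cv2) and the standard library are available. Lean on these libraries where they do the work, as an engineer would, in place of code of your own. Each camera call takes 0.05 s, during which the arm holds its last target. There are 200 camera calls.

## Task

Weigh the ballast: take the scoop-fronted metal tub from its leaning rack, tip all four brass weights out over its spout from close above the pan of the scale, so that they all stay in the pan. Then stand the empty tub upright in the middle of the round rubber mat, setting it down gently, and leave the other things on the table where they are.

Things in the scene. Friction and masses are not known exactly. Their poses are not given: they have to be found in the camera images.
- tub: Open aluminium parts tub, 0.1 to 0.2 kg, 56 mm wide (y), 74 mm high, walls 3 mm. Origin: underside, centre of its flat 74 x 56 mm foot (x -37 to +37 mm); z up out of its mouth, -x to its spout. Upright back wall. The front wall leans out at 45 degrees from the foot to the lip. At the start it leans 0.38 rad forward (top towards its spout) in the rack, holding four weights
- tub_grip (a point): Good point to grip, midway between the tub's flat, parallel side walls (grip across them, 56 mm along tub y; flat for x -37 to +37 mm): tub frame (-5, 0, 50) mm, 24 mm below the rim
- tub_lip (a point): Middle of the spout's edge, over which the weights leave: tub frame (-81, 0, 46) mm. Friction is 0.5 to 0.7: the weights stay in up to 0.5 rad of tub tilt, and all slide out only at about 80 degrees or more (spout wall then 35 degrees downhill)
- rack: Fixed black stand holding the tub, foot 120 x 90 mm. Inclined seat leaning 0.38 rad, 13 mm high side curbs (78 mm over their outsides), low support under the spout; the tub lifts out along its own z. Origin on the table under the tub's foot centre, which sits 45 mm up; the spout points to its -x
- scale: Fixed table scale, grey housing 170 (x) x 160 (y) x 42 mm, with a round open steel pan on top. Origin on the table under its centre, z up
- pan (a point): Centre of the pan's inner floor, 51 mm above the table. Inside radius 67 mm at the floor, about 81 mm at the rim; the rim stands 81 mm above the table, outer radius 84 mm
- rubber_mat: Fixed round black rubber mat, 130 mm across, 5 mm thick. Origin: centre of its underside
- mat_top (a point): Centre of the upper face of the fixed round black rubber mat, 130 mm across and 5 mm thick; this point is 5 mm above the table
- weight0: One of four equal brass ballast weights, a plain disc 22 mm across and 11 mm high, 35 g, at the start lying inside the tub. Origin: centre of its underside
- weight1: One of four equal brass ballast weights, a plain disc 22 mm across and 11 mm high, 35 g, at the start lying inside the tub. Origin: centre of its underside
- weight2: One of four equal brass ballast weights, a plain disc 22 mm across and 11 mm high, 35 g, at the start lying inside the tub. Origin: centre of its underside
- weight3: One of four equal brass ballast weights, a plain disc 22 mm across and 11 mm high, 35 g, at the start lying inside the tub. Origin: centre of its underside
- wheel_a: Bystander: model-car wheel lying flat, 62 mm across, 28 mm high, near the robot. Origin: centre of underside
- wheel_b: Bystander: the same wheel, beyond the task's things
- driver: Bystander: screwdriver lying on the table near the robot, some 200 mm long, along its x
- cup: Bystander: round white plastic cup, 72 mm across, 80 mm high, two rods sticking out to 130 mm, standing at the far side. Origin: centre of underside
- battery: Bystander: battery block 139 x 47 x 25 mm lying at the far side. Origin: centre of underside
- can: Bystander: white spray can with red cap, 58 mm across, 180 mm high, at the far left. Origin: centre of underside
There are look-alikes about, which are no part of the job. What is shaped like the tub but orange is not meant.

How it is judged:
On the way:
1. all four weights are in the pan while the tub is still tipped (more than 0.8 rad from upright) above it, its lip less than 150 mm above the pan's floor (horizontal distance between each of weight0, weight1, weight2, weight3 and pan below 0.08 m and z of weight0 in the frame of scale between 0.045 and 0.095 m and z of weight1 in the frame of scale between 0.045 and 0.095 m and z of weight2 in the frame of scale between 0.045 and 0.095 m and z of weight3 in the frame of scale between 0.045 and 0.095 m and angle between tub's own z axis and vertical above 0.8 rad and horizontal distance between tub_lip and pan below 0.12 m and z of tub_lip in the frame of scale below 0.2 m).
At the end, for the whole second after the job is handed in: All four weights lie at rest in the pan (within 80 mm of its axis), and the empty tub stands upright (within 0.1 rad) and at rest on the rubber mat, its foot's centre within 28 mm of the mat's centre (horizontal distance between each of weight0, weight1, weight2, weight3 and pan below 0.08 m and z of weight0 in the frame of scale between 0.045 and 0.095 m and z of weight1 in the frame of scale between 0.045 and 0.095 m and z of weight2 in the frame of scale between 0.045 and 0.095 m and z of weight3 in the frame of scale between 0.045 and 0.095 m and linear speed of each of weight0, weight1, weight2, weight3, tub below 0.05 m/s and angle between tub's own z axis and vertical below 0.1 rad and horizontal distance between tub and mat_top below 0.028 m and height (world z) of tub between 0.002 and 0.009 m and angular speed of tub below 0.2 rad/s); the robot touches nothing.
It fails at once if a wheel, the screwdriver, the cup, the battery or the can is moved by more than 30 mm (distance of any of wheel_a, wheel_b, driver, cup, battery, can from where it was at the start of the episode above 0.03 m).
It fails at once if the tub is dropped or banged down: faster than 0.4 m/s when its foot's centre is less than 25 mm above the mat (horizontal distance between tub and mat_top below 0.06 m and height (world z) of tub below 0.03 m and linear speed of tub above 0.4 m/s).
It also fails if it takes over 53 s, if anything falls off the work surface, if the arm or the gripper's body presses on something with over 40 N, if the wrist force passes 120 N, or if a joint passes its speed limit or range.

## Working session

There is one attempt and no reset: what is moved stays moved. The work goes in short steps, Python scripts to look and compute and a tool call to move; the robot and the scene stay as the last step left them, time stands still between calls to the robot, and variables do not carry over. Pictures are saved under pics/ and viewed, at most 10 in all, crops included, and the job is handed in when it is done.

Besides the shell and the picture viewer there is one more tool, called after ">>>" by a JSON object that holds its "api" and its "payload", one argument or row to a line. arm_command: Moves the arm, as the interface text tells. Its arguments: {"type":"object","properties":{"series":{"type":"array"},"hand":{"type":"number"},"squeeze":{"type":"number"}},"required":["series"]}

```bash
mkdir -p pics; cat > h.py <<'E'
from cell import *
import numpy as np, cv2
from scipy.spatial.transform import Rotation as R
np.set_printoptions(precision=4,suppress=True)
def proj(p,P): return cv2.projectPoints(np.array(P,float).reshape(-1,3),np.array(p["rvec"]),np.array(p["tvec"]),np.array(p["K"]),None)[0].reshape(-1,2)
E
python3 - <<'E'
from h import *
print(observe())
for c in ("scene","side"):
    p=read_camera(c); cv2.imwrite(f"pics/{c}0.png",p["pixels"])
    Rm=cv2.Rodrigues(np.array(p["rvec"]))[0]; print(c,"campos",-Rm.T@np.array(p["tvec"]).ravel())
    for q in ("tub","tub_grip","tub_lip","rack","scale","pan","rubber_mat","mat_top","weight0","wheel_a","driver","cup","battery","can"):
        for d in mark_of(p,q)[:4]:
            print(q,np.round(d["point"],4),round(d["confidence"],2),proj(p,d["point"])[0].round())
E
```

```text
{'time': 0.0, 'qpos': array([ 1.064 ,  0.3427,  1.525 , -0.    ,  1.2754, -0.146 ]), 'qvel': array([ 0.0012,  0.0006,  0.0019, -0.0012,  0.0004,  0.0005]), 'joint_efforts': array([ -0.0003, -43.1235, -24.422 ,   0.0718,   0.0561,  -0.0002]), 'tool_pos': array([0.1852, 0.4909, 0.2915]), 'tool_rot': array([-3.14  , -0.0002,  2.7809]), 'contact_force': array([-0.0049, -0.4494, -0.7051]), 'torque': array([-0.0074,  0.0443,  0.0191]), 'grip_force': 0.0, 'opening': 0.09197090280514783}
scene campos [ 1.1923 -0.4845  0.9313]
tub [0.6114 0.3045 0.0273] 0.89 [374. 183.]
tub [0.4758 0.4631 0.0284] 0.63 [376. 145.]
tub [0.4897 0.3079 0.047 ] 0.58 [349. 160.]
tub [ 0.513  -0.2798  0.0528] 0.26 [202. 255.]
tub_grip [0.4613 0.5125 0.0247] 0.84 [382. 138.]
tub_grip [0.6618 0.3054 0.0217] 0.72 [386. 192.]
tub_grip [0.4693 0.3089 0.0869] 0.7 [346. 148.]
tub_lip [0.4026 0.3124 0.0556] 0.85 [333. 146.]
tub_lip [0.669  0.3805 0.0247] 0.62 [402. 183.]
tub_lip [0.3928 0.4908 0.0264] 0.56 [365. 132.]
rack [ 0.4971  0.3129 -0.0051] 0.77 [351. 172.]
scale [ 0.5131 -0.281   0.0032] 0.76 [205. 266.]
scale [ 0.
[... 1072 characters left out ...]
6] 0.61 [310. 163.]
rack [0.4907 0.3051 0.0035] 0.63 [272. 192.]
rack [ 0.7382  0.057  -0.0013] 0.57 [366. 218.]
scale [ 0.5136 -0.2814 -0.0037] 0.92 [356. 326.]
pan [ 0.5143 -0.2804  0.0535] 0.78 [358. 315.]
rubber_mat [ 0.5641 -0.004   0.001 ] 0.56 [328. 246.]
rubber_mat [0.3635 0.1324 0.0002] 0.38 [254. 236.]
mat_top [ 0.562  -0.0053  0.0038] 0.58 [328. 246.]
weight0 [ 0.5157 -0.2801  0.0508] 0.73 [358. 315.]
wheel_a [0.7394 0.0593 0.002 ] 0.62 [366. 217.]
wheel_a [0.3667 0.1345 0.0014] 0.54 [254. 235.]
driver [ 0.3561 -0.1663  0.0049] 0.86 [285. 311.]
cup [0.7394 0.1756 0.0055] 0.68 [350. 195.]
battery [ 0.7531 -0.1153 -0.0008] 0.55 [398. 253.]
can [0.6094 0.4691 0.0022] 0.83 [286. 159.]
```

```bash
python3 - <<'E'
import cv2
im=cv2.imread("pics/side0.png"); cv2.imwrite("pics/c1.png",cv2.resize(im[100:360,170:450],None,fx=2.3,fy=2.3,interpolation=3)[:598])
im=cv2.imread("pics/scene0.png"); cv2.imwrite("pics/c2.png",cv2.resize(im[100:310,170:440],None,fx=2.8,fy=2.8,interpolation=3)[:598])
E
```

```text
(no output)
```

View pics/c1.png

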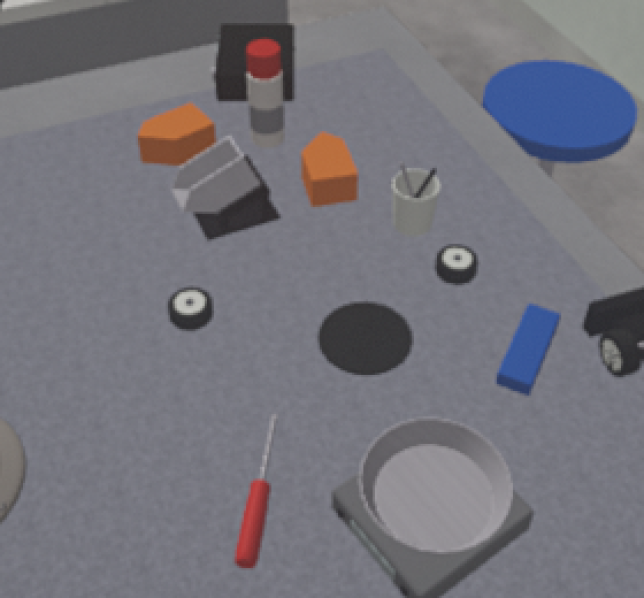

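View pics/c2.png

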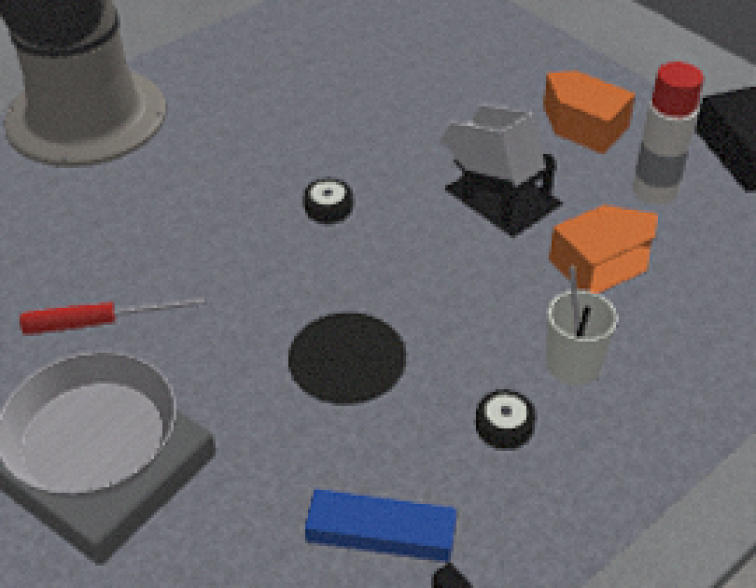

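The side view shows the aluminium tub in its rack at crop (220,175), with the spout pointing to -x. The orange look-alikes are at (175,135) and (330,170). The mat is at (365,338) and the pan at (435,490). Both views agree on foot ≈ (0.495, 0.311, 0.046), lip ≈ (0.401, 0.311, 0.055) and grip ≈ (0.472, 0.310, 0.088), which fits a 0.38 rad lean. I'll move above the rack next.

>>> {"api": "arm_command", "payload": {
  "series": [
    {"x": -50, "y": -10, "rz": -3},
    {"x": -100, "y": -20, "rz": -6},
    {"x": -150, "y": -31, "rz": -9},
    {"x": -200, "y": -41, "rz": -12},
    {"x": -250, "y": -51, "rz": -15},
    {"x": -300, "y": -61, "rz": -18},
    {"x": -333, "y": -68, "rz": -20.6},
    {"x": -333, "y": -68, "rz": -20.6},
    {"x": -333, "y": -68, "rz": -20.6},
    {"x": -333, "y": -68, "rz": -20.6}
  ]
}}

```text
invalid input
```

```bash
python3 - <<'E'
from h import *
s=observe(); print(s["time"],s["qpos"],s["tool_pos"],s["tool_rot"])
p=read_camera("wrist"); cv2.imwrite("pics/w1.png",p["pixels"])
Rm=cv2.Rodrigues(np.array(p["rvec"]))[0]; print("campos",-Rm.T@np.array(p["tvec"]).ravel(), Rm)
for q in ("tub","tub_grip","tub_lip","rack","weight0"):
    for d in mark_of(p,q)[:4]: print(q,d["point"],round(d["confidence"],2),proj(p,d["point"])[0].round())
E
```

```text
1.5 [ 1.064   0.342   1.5241  0.      1.2754 -0.146 ] [0.1853 0.4912 0.2922] [3.1415 0.     2.7808]
campos [0.1241 0.5143 0.384 ] [[ 0.3519  0.936   0.0003]
 [ 0.9065 -0.3408  0.2492]
 [ 0.2333 -0.0874 -0.9685]]
```

View pics/w1.png

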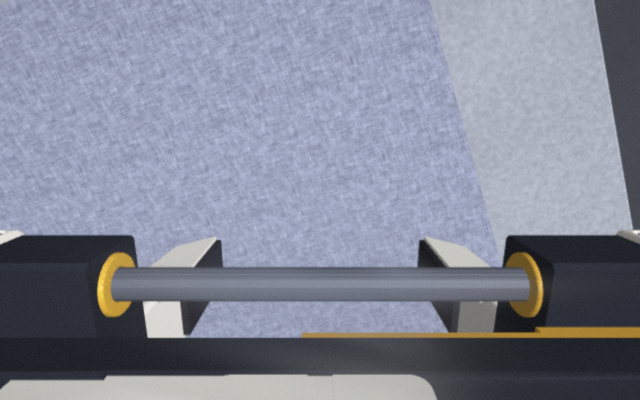

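The wrist picture shows only bare table and the fingers at the bottom of the frame; the arm hasn't moved. I'll retry with every field in each row.

>>> {"api": "arm_command", "payload": {
  "series": [
    {"x": -50, "y": -10, "z": 0, "rx": 0, "ry": 0, "rz": -3},
    {"x": -100, "y": -20, "z": 0, "rx": 0, "ry": 0, "rz": -6},
    {"x": -150, "y": -31, "z": 0, "rx": 0, "ry": 0, "rz": -9},
    {"x": -200, "y": -41, "z": 0, "rx": 0, "ry": 0, "rz": -12},
    {"x": -250, "y": -51, "z": 0, "rx": 0, "ry": 0, "rz": -15},
    {"x": -300, "y": -61, "z": 0, "rx": 0, "ry": 0, "rz": -18},
    {"x": -333, "y": -68, "z": 0, "rx": 0, "ry": 0, "rz": -20.6},
    {"x": -333, "y": -68, "z": 0, "rx": 0, "ry": 0, "rz": -20.6},
    {"x": -333, "y": -68, "z": 0, "rx": 0, "ry": 0, "rz": -20.6}
  ],
  "hand": 91.8,
  "squeeze": 40
}}

```text
time: 2.7
tool_pos: [0.4733, 0.3095, 0.2918]
tool_rot: [3.142, -0.001, 3.138]
contact_force: [-0.3, 0.8, 0.8]
opening: 0.0921
grip_force: 0.0
```

```bash
cat > look.py <<'E'
from h import *
import sys
s=observe(); print(s["time"],s["qpos"],s["tool_pos"],s["tool_rot"],s["opening"],s["grip_force"],s["contact_force"])
if len(sys.argv)>2:
  for c in sys.argv[2].split(","):
    p=read_camera(c); cv2.imwrite(f"pics/{sys.argv[1]}_{c}.png",p["pixels"])
    for q in sys.argv[3:]:
        for d in mark_of(p,q)[:4]: print(c,q,np.round(d["point"],4),round(d["confidence"],2),proj(p,d["point"])[0].round())
E
python3 look.py w2 wrist,side tub tub_grip tub_lip rack weight0
```

```text
2.7 [ 0.4434  0.4171  1.4102  0.0004  1.3151 -1.1238] [0.4733 0.3095 0.2918] [ 3.1416 -0.0009  3.1378] 0.09206440202951846 0.0 [-0.3172  0.815   0.8066]
wrist tub [0.4777 0.4669 0.0287] 0.94 [477. 184.]
wrist tub [0.4996 0.3146 0.0489] 0.62 [325. 211.]
wrist tub [0.6147 0.3051 0.0294] 0.6 [316. 308.]
wrist tub_grip [0.471  0.3118 0.0927] 0.96 [323. 192.]
wrist tub_grip [0.4672 0.5093 0.027 ] 0.67 [520. 174.]
wrist tub_lip [0.4001 0.3137 0.0592] 0.9 [325. 104.]
wrist tub_lip [0.3958 0.4914 0.0243] 0.8 [510.  99.]
wrist tub_lip [0.5042 0.3279 0.0485] 0.28 [339. 216.]
wrist weight0 [0.5025 0.3262 0.0482] 0.96 [337. 214.]
wrist weight0 [0.5054 0.2971 0.0506] 0.78 [307. 218.]
wrist weight0 [0.4761 0.2972 0.0353] 0.7 [308. 185.]
wrist weight0 [0.4761 0.3227 0.0447] 0.57 [334. 186.]
side tub [0.6129 0.3082 0.026 ] 0.92 [303. 178.]
side tub [0.4767 0.4662 0.0302] 0.8 [254. 162.]
side tub [0.4956 0.3095 0.0497] 0.56 [272. 181.]
side tub_grip [0.4678 0.5137 0.03  ] 0.68 [248. 156.]
side tub_grip [0.4743 0.3077 0.0881] 0.67 [266. 175.]
side tub_grip [0.6606 0.309  0.0249] 0.65 [315. 175.]
side tub_lip [0.6695 0.379  0.0302] 0.84 [310. 163.]
side tub_lip [0.3913 0.4927 0.0274] 0.75 [230. 164.]
side tub_lip [0.4002 0.31   0.0557] 0.6 [246. 187.]
side rack [0.489  0.3074 0.0013] 0.87 [272. 192.]
```

View pics/w2_wrist.png

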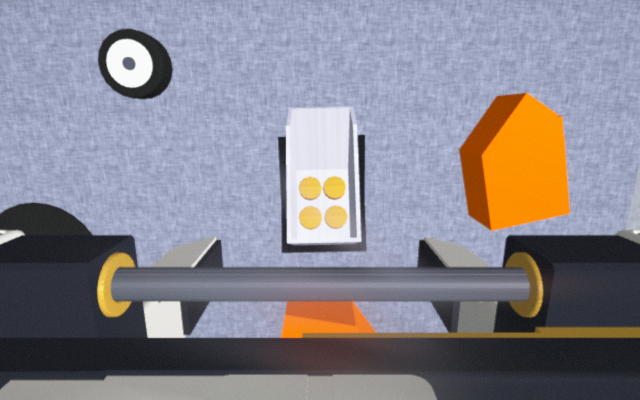

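The wrist picture shows the aluminium tub at (323,175) with four brass weights inside. It is square to the fingers and centred between them. The wrist camera puts the grip point at (0.471, 0.312, 0.093), which agrees with the other cameras, so I'll descend and grip.

>>> {"api": "arm_command", "payload": {
  "series": [
    {"x": 1, "y": 1.5, "z": 40, "rx": 0, "ry": 0, "rz": 0},
    {"x": 1, "y": 1.5, "z": 80, "rx": 0, "ry": 0, "rz": 0},
    {"x": 1, "y": 1.5, "z": 110, "rx": 0, "ry": 0, "rz": 0},
    {"x": 1, "y": 1.5, "z": 135, "rx": 0, "ry": 0, "rz": 0},
    {"x": 1, "y": 1.5, "z": 150, "rx": 0, "ry": 0, "rz": 0},
    {"x": 1, "y": 1.5, "z": 155, "rx": 0, "ry": 0, "rz": 0},
    {"x": 1, "y": 1.5, "z": 155, "rx": 0, "ry": 0, "rz": 0}
  ]
}}

```text
time: 4.0
tool_pos: [0.4718, 0.3115, 0.1369]
tool_rot: [-3.141, -0.001, 3.14]
contact_force: [0.4, 0.0, 1.0]
opening: 0.0915
grip_force: 0.0
```

>>> {"api": "arm_command", "payload": {
  "series": [
    {"x": 0, "y": 0, "z": 0, "rx": 0, "ry": 0, "rz": 0},
    {"x": 0, "y": 0, "z": 0, "rx": 0, "ry": 0, "rz": 0},
    {"x": 0, "y": 0, "z": 0, "rx": 0, "ry": 0, "rz": 0},
    {"x": 0, "y": 0, "z": 0, "rx": 0, "ry": 0, "rz": 0},
    {"x": 0, "y": 0, "z": 0, "rx": 0, "ry": 0, "rz": 0},
    {"x": 0, "y": 0, "z": 0, "rx": 0, "ry": 0, "rz": 0},
    {"x": 0, "y": 0, "z": 0, "rx": 0, "ry": 0, "rz": 0},
    {"x": 0, "y": 0, "z": 0, "rx": 0, "ry": 0, "rz": 0}
  ],
  "hand": 45,
  "squeeze": 40
}}

```text
time: 4.8
tool_pos: [0.472, 0.3116, 0.1376]
tool_rot: [3.141, 0.0, 3.14]
contact_force: [-1.6, 0.5, 3.6]
opening: 0.056
grip_force: 39.8
```

```bash
python3 look.py g1; python3 -c "
from h import *
print(finger_overhang)"
```

```text
4.8 [ 0.448   0.5783  1.6062  0.0001  0.9565 -1.1216] [0.472  0.3116 0.1376] [3.1413 0.0005 3.1403] 0.05595476040097475 39.832196831703186 [-1.6039  0.5454  3.6218]
0.0655
```

>>> {"api": "arm_command", "payload": {
  "series": [
    {"x": 6, "y": 0, "z": -14, "rx": 0, "ry": 0, "rz": 0},
    {"x": 14, "y": 0, "z": -35, "rx": 0, "ry": 0, "rz": 0},
    {"x": 24, "y": 0, "z": -60, "rx": 0, "ry": 0, "rz": 0},
    {"x": 32, "y": 0, "z": -90, "rx": 0, "ry": 0, "rz": 0},
    {"x": 32, "y": 0, "z": -120, "rx": 0, "ry": 4, "rz": 0},
    {"x": 32, "y": 0, "z": -150, "rx": 0, "ry": 8, "rz": 0},
    {"x": 32, "y": 0, "z": -170, "rx": 0, "ry": 12, "rz": 0},
    {"x": 32, "y": 0, "z": -180, "rx": 0, "ry": 15, "rz": 0},
    {"x": 32, "y": 0, "z": -180, "rx": 0, "ry": 15, "rz": 0},
    {"x": 32, "y": 0, "z": -180, "rx": 0, "ry": 15, "rz": 0}
  ]
}}

```text
time: 5.8
tool_pos: [0.4396, 0.3114, 0.3168]
tool_rot: [-3.141, -0.261, 3.14]
contact_force: [-0.5, 0.2, -3.8]
opening: 0.056
grip_force: 39.8
```

```bash
python3 look.py l1 side,scene tub tub_grip tub_lip
```

```text
5.8 [ 0.4236  0.458   1.2995  0.1064  1.6229 -1.153 ] [0.4396 0.3114 0.3168] [-3.1411 -0.2612  3.1401] 0.056011388471326105 39.831220507621765 [-0.4995  0.2086 -3.8384]
side tub [0.6102 0.3047 0.0269] 0.83 [303. 179.]
side tub [0.4823 0.4672 0.0299] 0.79 [255. 162.]
side tub [0.4398 0.3133 0.2209] 0.78 [252. 144.]
side tub_grip [0.469  0.5129 0.0264] 0.88 [248. 157.]
side tub_grip [0.4296 0.3106 0.2719] 0.86 [248. 131.]
side tub_lip [0.6684 0.3794 0.0292] 0.9 [309. 163.]
side tub_lip [0.3909 0.495  0.0297] 0.82 [230. 163.]
scene tub [0.4314 0.3078 0.2222] 0.81 [340. 110.]
scene tub [0.4748 0.4642 0.0296] 0.77 [376. 144.]
scene tub [0.6125 0.3036 0.0304] 0.68 [374. 183.]
scene tub_grip [0.4628 0.5138 0.0245] 0.79 [382. 138.]
scene tub_grip [0.4263 0.3114 0.2694] 0.67 [341.  96.]
scene tub_grip [0.6626 0.3032 0.0254] 0.63 [385. 192.]
scene tub_lip [0.35   0.311  0.2567] 0.93 [324.  90.]
scene tub_lip [0.394  0.4941 0.0278] 0.83 [366. 131.]
scene tub_lip [0.6712 0.3822 0.0292] 0.79 [403. 182.]
```

```bash
cat > kin.py <<'E'
from h import *
from scipy.optimize import least_squares
D=[([1.064,.342,1.5241,0,1.2754,-.146],[.1853,.4912,.2922],[3.1415,0,2.7808]),
([.4434,.4171,1.4102,.0004,1.3151,-1.1238],[.4733,.3095,.2918],[3.1416,-.0009,3.1378]),
([.448,.5783,1.6062,.0001,.9565,-1.1216],[.472,.3116,.1376],[3.1413,.0005,3.1403]),
([.4236,.458,1.2995,.1064,1.6229,-1.153],[.4396,.3114,.3168],[-3.1411,-.2612,3.1401])]
def fk(q,k):
    H,L2,a,L3,d,s,x0=k
    ry=lambda t:R.from_euler('y',t); rz=lambda t:R.from_euler('z',t)
    r=rz(q[0]); p=r.apply([x0,s,H]); r=r*ry(q[1]); p=p+r.apply([0,0,L2]); r=r*ry(q[2]); p=p+r.apply([a,0,L3])
    r=r*rz(q[3])*ry(q[4]); p=p+r.apply([0,0,d]); return p,r*rz(q[5]+np.pi/2)
def res(k):
    o=[]
    for q,p,e in D:
        P,r=fk(q,k); o+=list(P-p)
    return np.array(o+list(.05*(k-k0)*.01))
k0=np.array([.3,.4,0.,.4,.25,.076,0])
f=least_squares(res,k0); k=f.x
lo=[-.0,-.77,.04,-1,.28,-3.11]; 
LO=np.array([-2.53,-.77,.04,-1,.28,-3.11]); HI=np.array([2.53,2.02,2.7,4.14,2.66,3.11])
def ik(p,Rt,q0):
    g=lambda q:np.r_[(fk(q,k)[0]-p)*5,(fk(q,k)[1].inv()*Rt).as_rotvec()]
    s=least_squares(g,np.clip(q0,LO+.01,HI-.01),bounds=(LO,HI)); return s.x,np.abs(s.fun).max()
E
python3 - <<'E'
from kin import *
print("k",k,"res",np.abs(f.fun).max())
for q,p,e in D: print((fk(q,k)[1].inv()*R.from_euler('xyz',e)).magnitude())
# tip plan
pan=np.array([.5135,-.281,.051])
phi0=0.38 # tub tilt rel. tool-vertical
for tilt in (1.5,1.6):
 for az in np.radians([0,20,40,54,70,90]):
  # tool frame at az yaw: rack tool R0 (x=-X,y=+Y), rotated yaw az, then tipped
  R0=R.from_matrix(np.array([[-1,0,0],[0,1,0],[0,0,-1]]).T)
  th=tilt-phi0
  Rt=R.from_euler('z',az)*R.from_euler('y',-th)*R0
  Tub=R.from_euler('z',az)*R.from_euler('y',-tilt)
  lip=pan+np.r_[0,0,.085]- 0.03*(-np.r_[np.cos(az),np.sin(az),0])*-1
  grip=lip-Tub.apply([-.081,0,.046])+Tub.apply([-.005,0,.050])
  tcp=grip-Rt.apply([0,0,.047])
  q,e=ik(tcp,Rt,[-.6,.5,1.5,1.2,1.3,-1.])
  print(tilt,np.degrees(az).round(),"tcp",tcp,"q",q,"err",e.round(4))
E
```

```text
k [ 0.223   0.5065  0.0468  0.3796  0.2527  0.0764 -0.    ] res 5.3258126970682494e-05
1.4005834629658552e-05
9.538934194826181e-05
5.446648113991386e-05
4.082187076603227e-05
1.5 0.0 tcp [ 0.4426 -0.281   0.2326] q [-0.9639  0.2368  1.9984  1.028   0.6974 -3.11  ] err 0.3711
1.5 20.0 tcp [ 0.4469 -0.3053  0.2326] q [-1.0285  0.3755  1.7701  0.8573  1.0645 -3.11  ] err 0.3908
1.5 40.0 tcp [ 0.4592 -0.3266  0.2326] q [-1.035   0.5636  1.4791  0.7755  1.4442 -3.11  ] err 0.4881
1.5 54.0 tcp [ 0.4718 -0.3384  0.2326] q [-1.0203  0.7353  1.2217  0.7833  1.7505 -3.11  ] err 0.5883
1.5 70.0 tcp [ 0.4892 -0.3476  0.2326] q [-0.9604  1.2059  0.4369  1.0757  2.4317 -3.11  ] err 0.3474
1.5 90.0 tcp [ 0.5135 -0.3519  0.2326] q [-0.8903  1.3982  0.04    1.2955  2.66   -3.11  ] err 0.2549
1.6 0.0 tcp [ 0.4331 -0.281   0.228 ] q [-0.9858  0.2262  2.0161  1.0582  0.7117 -3.11  ] err 0.4526
1.6 20.0 tcp [ 0.438  -0.3085  0.228 ] q [-1.0631  0.3858  1.7767  0.9005  1.1019 -3.11  ] err 0.4458
1.6 40.0 tcp [ 0.4519 -0.3327  0.228 ] q [-1.0753  0.6026  1.4638  0.8392  1.5115 -3.11  ] err 0.5491
1.6 54.0 tcp [ 0.4663 -0.346   0.228 ] q [-1.0575  0.8028  1.1753  0.8718  1.8476 -3.11  ] err 0.6208
1.6 70.0 tcp [ 0.486  -0.3565  0.228 ] q [-0.9707  1.3272  0.2453  1.2435  2.5323 -3.11  ] err 0.3743
1.6 90.0 tcp [ 0.5135 -0.3614  0.228 ] q [-0.9065  1.4244  0.04    1.3666  2.66   -3.11  ] err 0.2292
```

```bash
cat >> kin.py <<'E'
R0=R.from_matrix(np.array([[-1,0,0],[0,1,0],[0,0,-1]]).T)
def tippose(lip,az,tilt):
  d=np.r_[np.cos(az),np.sin(az),0]
  Rt=R.from_euler('z',az)*R.from_euler('y',-(tilt-.38))*R0
  Tub=R.from_euler('z',az)*R.from_euler('y',-tilt)
  return lip+Tub.apply([.076,0,.004])-Rt.apply([0,0,.047]),Rt
E
python3 - <<'E'
from kin import *
rng=np.random.default_rng(0)
pan=np.array([.5135,-.281,.051])
for az in np.radians(range(-180,180,20)):
  lip=pan+np.r_[.02*np.cos(az),.02*np.sin(az),.065]
  t,Rt=tippose(lip,az,1.6)
  S=[]
  for i in range(10):
    q,e=ik(t,Rt,rng.uniform(LO,HI)*.7)
    if e<.01: S.append(tuple(q.round(2)))
  print(np.degrees(az).round(),t.round(3),set(S))
E
```

```text
-180.0 [ 0.544 -0.281  0.208] {(np.float64(-0.44), np.float64(1.17), np.float64(0.62), np.float64(-0.66), np.float64(2.43), np.float64(0.88))}
-160.0 [ 0.542 -0.271  0.208] {(np.float64(-0.34), np.float64(1.07), np.float64(0.85), np.float64(-0.81), np.float64(2.17), np.float64(0.76))}
-140.0 [ 0.537 -0.261  0.208] {(np.float64(-0.26), np.float64(0.95), np.float64(1.12), np.float64(-0.94), np.float64(1.89), np.float64(0.72))}
-120.0 [ 0.529 -0.255  0.208] set()
-100.0 [ 0.519 -0.251  0.208] set()
-80.0 [ 0.508 -0.251  0.208] set()
-60.0 [ 0.498 -0.255  0.208] {(np.float64(-0.33), np.float64(0.53), np.float64(2.17), np.float64(4.03), np.float64(0.92), np.float64(1.21))}
-40.0 [ 0.49  -0.261  0.208] set()
-20.0 [ 0.485 -0.271  0.208] {(np.float64(-0.86), np.float64(0.49), np.float64(2.33), np.float64(2.53), np.float64(0.95), np.float64(1.76))}
0.0 [ 0.483 -0.281  0.208] {(np.float64(-1.06), np.float64(0.53), np.float64(2.2), np.float64(1.9), np.float64(1.05), np.float64(1.99))}
20.0 [ 0.485 -0.291  0.208] {(np.float64(-1.13), np.float64(0.6), np.float64(1.98), np.float64(1.46), np.float
[... 310 characters left out ...]
.0 [ 0.508 -0.311  0.208] {(np.float64(-0.97), np.float64(0.93), np.float64(1.16), np.float64(0.81), np.float64(1.99), np.float64(2.3))}
100.0 [ 0.519 -0.311  0.208] {(np.float64(-0.87), np.float64(1.05), np.float64(0.89), np.float64(0.66), np.float64(2.26), np.float64(2.22))}
120.0 [ 0.529 -0.307  0.208] {(np.float64(-0.76), np.float64(1.16), np.float64(0.65), np.float64(0.45), np.float64(2.5), np.float64(2.04))}
140.0 [ 0.537 -0.301  0.208] {(np.float64(-0.65), np.float64(1.23), np.float64(0.49), np.float64(0.09), np.float64(2.65), np.float64(1.67))}
160.0 [ 0.542 -0.291  0.208] {(np.float64(-0.54), np.float64(1.23), np.float64(0.47), np.float64(-0.37), np.float64(2.62), np.float64(1.18))}
```

```bash
cat >> kin.py <<'E'
def rows(start,poses,q):
  p0,r0=start; out=[]
  for p,r in poses:
    v=r0.inv().apply(p-p0)*1000; w=np.degrees((r0.inv()*r).as_rotvec()); qn,e=ik(p,r,q)
    print([float(a) for a in np.r_[v.round(0),w.round(1)]],"q",qn.round(2),"dq",np.abs(qn-q).max().round(2),"e",e.round(3)); q=qn
  return q
E
python3 - <<'E'
from kin import *
s=observe(); p0=s["tool_pos"]; r0=R.from_euler('xyz',s["tool_rot"])
pan=np.array([.5135,-.281,.051]); A=np.radians(-165); d=np.r_[np.cos(A),np.sin(A),0]
lip=pan+.02*d; 
pe,_=tippose(np.r_[lip[:2],.19],A,.12)
print("pe",pe)
N=28; poses=[]
for i in range(1,N+1):
  u=i/N; u=.5-.5*np.cos(np.pi*u)
  poses.append((p0+(pe-p0)*u, R.from_euler('z',A*u)*r0))
q=rows((p0,r0),poses,s["qpos"])
E
```

```text
pe [ 0.4101 -0.3087  0.2485]
[0.0, -2.0, 0.0, -0.1, 0.0, 0.5] q [ 0.42  0.46  1.3   0.11  1.62 -1.15] dq 0.0 e 0.0
[0.0, -8.0, 1.0, -0.5, 0.0, 2.0] q [ 0.41  0.45  1.32  0.11  1.61 -1.13] dq 0.01 e 0.0
[0.0, -17.0, 2.0, -1.2, 0.0, 4.5] q [ 0.39  0.44  1.34  0.12  1.6  -1.11] dq 0.02 e 0.0
[1.0, -31.0, 4.0, -2.1, 0.0, 7.9] q [ 0.36  0.42  1.37  0.13  1.58 -1.08] dq 0.03 e 0.0
[1.0, -48.0, 6.0, -3.3, 0.0, 12.2] q [ 0.33  0.4   1.41  0.14  1.56 -1.04] dq 0.04 e 0.0
[1.0, -68.0, 8.0, -4.7, 0.0, 17.4] q [ 0.28  0.37  1.45  0.15  1.54 -1.  ] dq 0.04 e 0.0
[1.0, -91.0, 11.0, -6.3, 0.0, 23.3] q [ 0.23  0.35  1.5   0.16  1.51 -0.95] dq 0.05 e 0.0
[2.0, -117.0, 14.0, -8.0, 0.0, 30.0] q [ 0.17  0.32  1.54  0.17  1.48 -0.89] dq 0.06 e 0.0
[2.0, -145.0, 17.0, -10.0, 0.0, 37.3] q [ 0.1   0.3   1.59  0.18  1.45 -0.84] dq 0.07 e 0.0
[3.0, -176.0, 21.0, -12.1, 0.0, 45.1] q [ 0.03  0.27  1.64  0.2   1.41 -0.78] dq 0.08 e 0.0
[3.0, -208.0, 25.0, -14.3, 0.0, 53.4] q [-0.06  0.25  1.68  0.21  1.38 -0.72] dq 0.08 e 0.0
[4.0, -241.0, 29.0, -16.6, 0.0, 62.0] q [-0.14  0.23  1.72  0.22  1.35 -0.66] dq 0.09 e
[... 793 characters left out ...]
 0.24  1.79  0.29  1.1  -0.04] dq 0.07 e 0.0
[9.0, -553.0, 66.0, -38.1, 0.0, 142.0] q [-0.83  0.26  1.78  0.29  1.08  0.03] dq 0.07 e 0.0
[9.0, -573.0, 68.0, -39.4, 0.0, 147.2] q [-0.86  0.27  1.77  0.29  1.06  0.09] dq 0.06 e 0.0
[10.0, -590.0, 70.0, -40.6, 0.0, 151.5] q [-0.88  0.28  1.76  0.29  1.04  0.15] dq 0.05 e 0.0
[10.0, -603.0, 72.0, -41.5, 0.0, 154.9] q [-0.89  0.29  1.75  0.29  1.03  0.19] dq 0.04 e 0.0
[10.0, -613.0, 73.0, -42.2, 0.0, 157.4] q [-0.91  0.3   1.74  0.29  1.02  0.23] dq 0.03 e 0.0
[10.0, -618.0, 74.0, -42.6, 0.0, 158.9] q [-0.91  0.3   1.74  0.29  1.02  0.25] dq 0.02 e 0.0
[10.0, -620.0, 74.0, -42.7, 0.0, 159.4] q [-0.92  0.31  1.74  0.28  1.02  0.25] dq 0.01 e 0.0
```

>>> {"api": "arm_command", "payload": {
  "series": [
    {"x": 0, "y": -2, "z": 0, "rx": -0.1, "ry": 0, "rz": 0.5},
    {"x": 0, "y": -8, "z": 1, "rx": -0.5, "ry": 0, "rz": 2},
    {"x": 0, "y": -17, "z": 2, "rx": -1.2, "ry": 0, "rz": 4.5},
    {"x": 1, "y": -31, "z": 4, "rx": -2.1, "ry": 0, "rz": 7.9},
    {"x": 1, "y": -48, "z": 6, "rx": -3.3, "ry": 0, "rz": 12.2},
    {"x": 1, "y": -68, "z": 8, "rx": -4.7, "ry": 0, "rz": 17.4},
    {"x": 1, "y": -91, "z": 11, "rx": -6.3, "ry": 0, "rz": 23.3},
    {"x": 2, "y": -117, "z": 14, "rx": -8, "ry": 0, "rz": 30},
    {"x": 2, "y": -145, "z": 17, "rx": -10, "ry": 0, "rz": 37.3},
    {"x": 3, "y": -176, "z": 21, "rx": -12.1, "ry": 0, "rz": 45.1},
    {"x": 3, "y": -208, "z": 25, "rx": -14.3, "ry": 0, "rz": 53.4},
    {"x": 4, "y": -241, "z": 29, "rx": -16.4, "ry": 0, "rz": 61.2},
    {"x": 5, "y": -275, "z": 33, "rx": -18.5, "ry": 0, "rz": 69},
    {"x": 5, "y": -310, "z": 37, "rx": -20.6, "ry": 0, "rz": 77},
    {"x": 6, "y": -345, "z": 41, "rx": -22.6, "ry": 0, "rz": 84.5},
    {"x": 6, "y": -379, "z": 45, "rx": -24.7, "ry": 0, "rz": 92},
    {"x": 7, "y": -413, "z": 49, "rx": -26.7, "ry": 0, "rz": 99.7},
    {"x": 7, "y": -445, "z": 53, "rx": -28.6, "ry": 0, "rz": 107},
    {"x": 8, "y": -475, "z": 57, "rx": -30.5, "ry": 0, "rz": 114},
    {"x": 8, "y": -504, "z": 60, "rx": -32.3, "ry": 0, "rz": 120.6}
  ]
}}

```text
time: 8.2
tool_pos: [0.4148, -0.1941, 0.2612]
tool_rot: [-3.141, -0.262, 0.953]
contact_force: [0.1, 0.1, -3.2]
opening: 0.0559
grip_force: 39.8
```

```bash
cat > plan2.py <<'E'
from kin import *
s=observe(); p0=s["tool_pos"]; r0=R.from_euler('xyz',s["tool_rot"]); print(s["time"],p0,s["tool_rot"],s["qpos"],s["opening"])
pan=np.array([.5135,-.281,.051]); A=np.radians(-165); d=np.r_[np.cos(A),np.sin(A),0]
lip=pan+.02*d
pe,re=tippose(np.r_[lip[:2],.19],A,.12)
w=(re*r0.inv()).as_rotvec()
poses=[(p0+(pe-p0)*u,R.from_rotvec(w*u)*r0) for u in (.22,.42,.58,.71,.82,.9,.96,1,1)]
q=rows((p0,r0),poses,s["qpos"])
E
python3 plan2.py
```

```text
8.2 [ 0.4148 -0.1941  0.2612] [-3.1411 -0.2616  0.9526] [-0.7509  0.2473  1.7783  0.2825  1.1668 -0.251 ] 0.055876346655333406
[-21.0, 14.0, -3.0, -2.3, -0.0, 8.4] q [-0.79  0.26  1.77  0.29  1.13 -0.15] dq 0.1 e 0.0
[-40.0, 26.0, -5.0, -4.3, -0.0, 16.1] q [-0.83  0.27  1.77  0.29  1.1  -0.05] dq 0.1 e 0.0
[-56.0, 36.0, -7.0, -5.9, -0.0, 22.2] q [-0.86  0.28  1.76  0.29  1.08  0.03] dq 0.08 e 0.0
[-68.0, 44.0, -9.0, -7.3, -0.1, 27.1] q [-0.88  0.28  1.75  0.29  1.06  0.1 ] dq 0.07 e 0.0
[-79.0, 51.0, -10.0, -8.4, -0.1, 31.4] q [-0.89  0.29  1.75  0.29  1.04  0.15] dq 0.06 e 0.0
[-87.0, 56.0, -11.0, -9.2, -0.1, 34.4] q [-0.9   0.3   1.74  0.29  1.03  0.2 ] dq 0.04 e 0.0
[-92.0, 60.0, -12.0, -9.8, -0.1, 36.7] q [-0.91  0.3   1.74  0.28  1.02  0.23] dq 0.03 e 0.0
[-96.0, 63.0, -13.0, -10.2, -0.1, 38.2] q [-0.91  0.31  1.73  0.28  1.02  0.26] dq 0.02 e 0.0
[-96.0, 63.0, -13.0, -10.2, -0.1, 38.2] q [-0.91  0.31  1.73  0.28  1.02  0.26] dq 0.0 e 0.0
```

>>> {"api": "arm_command", "payload": {
  "series": [
    {"x": -21, "y": 14, "z": -3, "rx": -2.2, "ry": 0, "rz": 8},
    {"x": -40, "y": 26, "z": -5, "rx": -4.3, "ry": 0, "rz": 16},
    {"x": -56, "y": 36, "z": -7, "rx": -5.9, "ry": 0, "rz": 22},
    {"x": -68, "y": 44, "z": -9, "rx": -7.3, "ry": 0, "rz": 27},
    {"x": -79, "y": 51, "z": -10, "rx": -8.4, "ry": 0, "rz": 31.4},
    {"x": -87, "y": 56, "z": -11, "rx": -9.2, "ry": 0, "rz": 34.4},
    {"x": -92, "y": 60, "z": -12, "rx": -9.8, "ry": 0, "rz": 36.7},
    {"x": -96, "y": 63, "z": -13, "rx": -10.2, "ry": 0, "rz": 38.2},
    {"x": -96, "y": 63, "z": -13, "rx": -10.2, "ry": 0, "rz": 38.2}
  ]
}}

```text
time: 9.1
tool_pos: [0.4121, -0.3078, 0.2491]
tool_rot: [-3.141, -0.261, 0.269]
contact_force: [0.8, 0.9, -3.2]
opening: 0.0558
grip_force: 39.8
```

```bash
cat > plan3.py <<'E'
from kin import *
s=observe(); p0=s["tool_pos"]; r0=R.from_euler('xyz',s["tool_rot"])
pan=np.array([.5135,-.281,.051]); A=np.radians(-165); d=np.r_[np.cos(A),np.sin(A),0]
lip=pan+.02*d
poses=[]
for t,z in ((.18,.19),(.28,.187),(.4,.18),(.5,.17),(.6,.155),(.7,.142),(.8,.132),(.92,.124),(1.05,.12),(1.18,.118),(1.3,.118),(1.42,.118),(1.52,.118),(1.6,.118),(1.6,.118),(1.6,.118)):
  poses.append(tippose(np.r_[lip[:2],z],A,t))
rows((p0,r0),poses,s["qpos"])
E
python3 look.py t1 side,scene tub tub_lip tub_grip pan weight0; python3 plan3.py
python3 - <<'E'
import cv2
a=cv2.imread("pics/t1_side.png")[200:400,260:460];b=cv2.imread("pics/t1_scene.png")[140:340,100:300]
cv2.imwrite("pics/t1.png",cv2.resize(cv2.hconcat([a,b]),(800,400),interpolation=3))
E
```

```text
9.1 [-0.9107  0.3071  1.7306  0.2842  1.0213  0.2519] [ 0.4121 -0.3078  0.2491] [-3.1409 -0.2614  0.2689] 0.05575374207540825 39.831533432006836 [ 0.7955  0.861  -3.1536]
side tub [ 0.4137 -0.3067  0.157 ] 0.65 [329. 316.]
side tub [0.6108 0.306  0.0287] 0.65 [303. 178.]
side tub_lip [0.6727 0.3784 0.0298] 0.82 [310. 163.]
side tub_lip [ 0.4958 -0.2816  0.1893] 0.56 [357. 287.]
side tub_grip [0.6634 0.3059 0.0265] 0.92 [316. 175.]
side tub_grip [ 0.4262 -0.3034  0.2015] 0.77 [334. 302.]
side tub_grip [0.4688 0.5151 0.0292] 0.42 [248. 156.]
side pan [ 0.5131 -0.278   0.0534] 0.8 [357. 314.]
side weight0 [0.4934 0.3038 0.0022] 0.24 [273. 192.]
scene tub [ 0.4092 -0.3123  0.1551] 0.95 [163. 214.]
scene tub [0.4761 0.464  0.0283] 0.89 [376. 145.]
scene tub [0.6146 0.303  0.0283] 0.82 [375. 184.]
scene tub [ 0.7355  0.1759 -0.0003] 0.43 [375. 230.]
scene tub_lip [ 0.4977 -0.2795  0.1862] 0.87 [189. 219.]
scene tub_lip [0.3937 0.4914 0.0278] 0.72 [365. 132.]
scene tub_lip [0.6682 0.3796 0.0288] 0.64 [402. 182.]
scene tub_grip [0.4658 0.5151 0.0262] 0.77 [383. 138.]
scene tub_grip [0.6632 0
[... 1040 characters left out ...]
.0, 0.1, -53.4, 0.6] q [-0.48  0.74  1.18 -0.44  1.73  0.87] dq 0.13 e 0.0
[83.0, 2.0, 50.0, 0.1, -60.8, 0.6] q [-0.44  0.82  1.09 -0.51  1.86  0.88] dq 0.13 e 0.0
[94.0, 2.0, 54.0, 0.2, -67.7, 0.6] q [-0.42  0.9   1.   -0.57  1.98  0.87] dq 0.12 e 0.0
[105.0, 2.0, 61.0, 0.2, -74.6, 0.6] q [-0.39  0.97  0.91 -0.65  2.09  0.84] dq 0.11 e 0.0
[114.0, 2.0, 67.0, 0.2, -80.3, 0.6] q [-0.37  1.04  0.84 -0.72  2.18  0.81] dq 0.09 e 0.0
[120.0, 2.0, 72.0, 0.2, -84.9, 0.6] q [-0.36  1.09  0.79 -0.78  2.24  0.78] dq 0.07 e 0.0
[120.0, 2.0, 72.0, 0.2, -84.9, 0.6] q [-0.36  1.09  0.79 -0.78  2.24  0.78] dq 0.0 e 0.0
[120.0, 2.0, 72.0, 0.2, -84.9, 0.6] q [-0.36  1.09  0.79 -0.78  2.24  0.78] dq 0.0 e 0.0
```

View pics/t1.png

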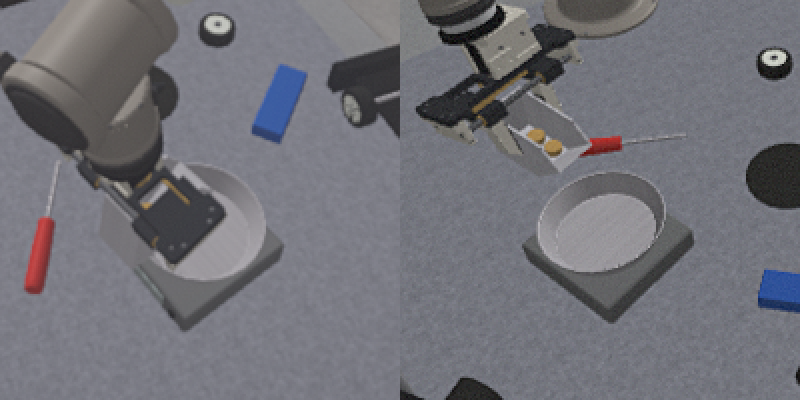

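The right half shows the tub level with the weights inside at about (545,140) and its spout over the pan at (600,215). The measured lip (0.497, -0.281, 0.188) matches the plan, so I'll tip now.

>>> {"api": "arm_command", "payload": {
  "series": [
    {"x": 2, "y": 1, "z": -4, "rx": 0, "ry": -3.5, "rz": 0.5},
    {"x": 10, "y": 1, "z": -7, "rx": 0, "ry": -9.3, "rz": 0.5},
    {"x": 19, "y": 1, "z": -7, "rx": 0, "ry": -16, "rz": 0.5},
    {"x": 26, "y": 1, "z": -1, "rx": 0, "ry": -22, "rz": 0.6},
    {"x": 32, "y": 1, "z": 11, "rx": 0, "ry": -27.6, "rz": 0.6},
    {"x": 39, "y": 1, "z": 21, "rx": 0, "ry": -33.3, "rz": 0.6},
    {"x": 47, "y": 1, "z": 30, "rx": 0, "ry": -39, "rz": 0.6},
    {"x": 58, "y": 1, "z": 38, "rx": 0, "ry": -46, "rz": 0.6},
    {"x": 70, "y": 2, "z": 44, "rx": 0, "ry": -53.4, "rz": 0.6},
    {"x": 83, "y": 2, "z": 50, "rx": 0, "ry": -60.8, "rz": 0.6},
    {"x": 94, "y": 2, "z": 54, "rx": 0, "ry": -67.7, "rz": 0.6},
    {"x": 105, "y": 2, "z": 61, "rx": 0, "ry": -74.6, "rz": 0.6},
    {"x": 114, "y": 2, "z": 67, "rx": 0, "ry": -80.3, "rz": 0.6},
    {"x": 120, "y": 2, "z": 72, "rx": 0, "ry": -85, "rz": 0.6},
    {"x": 120, "y": 2, "z": 72, "rx": 0, "ry": -85, "rz": 0.6},
    {"x": 120, "y": 2, "z": 72, "rx": 0, "ry": -85, "rz": 0.6},
    {"x": 120, "y": 2, "z": 72, "rx": 0, "ry": -85, "rz": 0.6},
    {"x": 120, "y": 2, "z": 72, "rx": 0, "ry": -85, "rz": 0.6},
    {"x": 120, "y": 2, "z": 72, "rx": 0, "ry": -85, "rz": 0.6},
    {"x": 120, "y": 2, "z": 72, "rx": 0, "ry": -85, "rz": 0.6}
  ]
}}

```text
time: 11.7
tool_pos: [0.5426, -0.2733, 0.2113]
tool_rot: [3.128, 1.221, 0.25]
contact_force: [-0.5, -0.5, -1.1]
opening: 0.0558
grip_force: 39.8
```

```bash
python3 look.py t2 side,scene,wrist tub_lip weight0
python3 - <<'E'
import cv2
a=cv2.imread("pics/t2_side.png")[200:400,260:460];b=cv2.imread("pics/t2_scene.png")[140:340,100:300];c=cv2.resize(cv2.imread("pics/t2_wrist.png"),(320,200))
cv2.imwrite("pics/t2.png",cv2.resize(cv2.hconcat([a,b,c]),(800,222),interpolation=3))
E
```

```text
11.7 [-0.363   1.0896  0.7887 -0.78    2.2409  0.781 ] [ 0.5426 -0.2733  0.2113] [3.1284 1.2205 0.25  ] 0.05578986793907195 39.831692576408386 [-0.5159 -0.5131 -1.0656]
side tub_lip [ 0.4907 -0.2829  0.1151] 0.91 [352. 306.]
side weight0 [ 0.5336 -0.2897  0.0543] 0.55 [366. 315.]
side weight0 [ 0.57   -0.2725  0.0601] 0.49 [376. 303.]
scene tub_lip [0.3958 0.4898 0.027 ] 0.95 [365. 132.]
scene tub_lip [0.6712 0.3807 0.0269] 0.73 [403. 182.]
scene tub_lip [ 0.4936 -0.2837  0.1172] 0.58 [192. 236.]
scene tub_lip [ 0.567  -0.276   0.0577] 0.48 [213. 265.]
scene weight0 [0.3612 0.1349 0.0048] 0.75 [287. 172.]
scene weight0 [ 0.5702 -0.2754  0.0631] 0.56 [214. 265.]
scene weight0 [ 0.5295 -0.2874  0.0469] 0.49 [203. 261.]
scene weight0 [ 0.5275 -0.2674  0.0506] 0.41 [209. 256.]
wrist tub_lip [ 0.4941 -0.2847  0.1188] 0.85 [314. 109.]
```

View pics/t2.png

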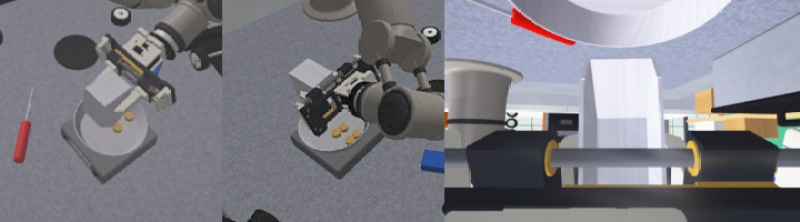

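```bash
python3 - <<'E'
import cv2
a=cv2.imread("pics/t2_side.png")[270:350,320:400];b=cv2.imread("pics/t2_scene.png")[210:290,160:240];c=cv2.imread("pics/t2_wrist.png")[90:250,240:400]
c=cv2.resize(c,(80,80))
cv2.imwrite("pics/t3.png",cv2.resize(cv2.hconcat([a,b,c]),(798,266),interpolation=3))
E
```

```text
(no output)
```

View pics/t3.png

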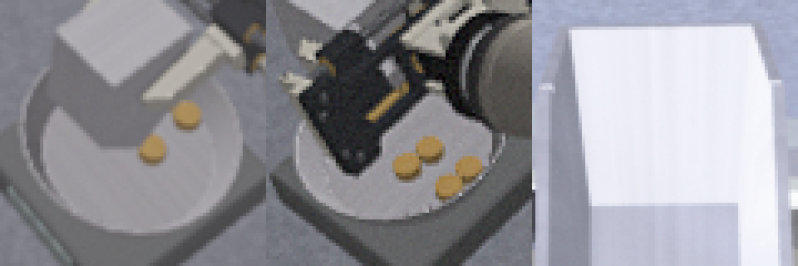

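The crop shows all four discs in the pan, at (407,165), (430,150), (448,187) and (470,168) in the middle panel, and the tub is empty in the right panel. Next I'll lift off, set the tub upright and carry it to the mat.

```bash
cat >> kin.py <<'E'
def footpose(foot,az,tilt):
  Rt=R.from_euler('z',az)*R.from_euler('y',-(tilt-.38))*R0
  Tub=R.from_euler('z',az)*R.from_euler('y',-tilt)
  return np.array(foot)+Tub.apply([-.005,0,.051])-Rt.apply([0,0,.047]),Rt
E
cat > plan4.py <<'E'
from kin import *
s=observe(); p0=s["tool_pos"]; r0=R.from_euler('xyz',s["tool_rot"])
for az in (-165,-130,-100):
  print(az)
  A=np.radians(az); pe,re=footpose([.565,-.005,.06],A,0)
  p1=p0+[0,0,.07]
  poses=[(p0+[0,0,.02],r0),(p0+[0,0,.05],r0),(p1+[0,0,.01],r0)]
  w=(r0.inv()*re).as_rotvec()
  n=16
  for i in range(1,n+1):
    u=.5-.5*np.cos(np.pi*i/n)
    poses.append((p1+[0,0,.01]+(pe-p1)*u+[0,0,.06*np.sin(np.pi*u)-.01*u],r0*R.from_rotvec(w*u)))
  rows((p0,r0),poses,s["qpos"])
E
python3 plan4.py
```

```text
-165
[-19.0, 0.0, -7.0, 0.0, 0.0, 0.0] q [-0.36  1.07  0.78 -0.8   2.26  0.75] dq 0.03 e 0.0
[-47.0, 0.0, -17.0, 0.0, 0.0, 0.0] q [-0.36  1.04  0.76 -0.83  2.3   0.7 ] dq 0.05 e 0.0
[-75.0, 0.0, -27.0, 0.0, 0.0, 0.0] q [-0.36  1.02  0.73 -0.87  2.33  0.65] dq 0.05 e 0.0
[-75.0, -2.0, -28.0, 0.0, 0.9, -0.0] q [-0.36  1.01  0.73 -0.85  2.33  0.66] dq 0.02 e 0.0
[-76.0, -9.0, -31.0, 0.0, 3.5, -0.0] q [-0.35  0.99  0.75 -0.8   2.31  0.69] dq 0.05 e 0.0
[-77.0, -21.0, -35.0, 0.0, 7.7, -0.0] q [-0.35  0.95  0.78 -0.73  2.27  0.74] dq 0.08 e 0.0
[-78.0, -37.0, -41.0, 0.0, 13.4, -0.0] q [-0.33  0.9   0.82 -0.63  2.22  0.8 ] dq 0.1 e 0.0
[-77.0, -56.0, -47.0, 0.1, 20.4, -0.0] q [-0.32  0.84  0.88 -0.52  2.14  0.87] dq 0.11 e 0.0
[-74.0, -78.0, -53.0, 0.1, 28.3, -0.0] q [-0.31  0.76  0.95 -0.42  2.03  0.93] dq 0.11 e 0.0
[-67.0, -102.0, -58.0, 0.1, 36.9, -0.0] q [-0.3   0.69  1.05 -0.31  1.89  0.99] dq 0.14 e 0.0
[-55.0, -126.0, -62.0, 0.1, 45.9, -0.0] q [-0.29  0.61  1.17 -0.22  1.72  1.03] dq 0.17 e 0.0
[-37.0, -151.0, -64.0, 0.1, 54.9, -0.0] q [-0.28  0.54  1.3  -0.14  1.53  1.05] dq 0.19 e
[... 3537 characters left out ...]
  1.63  0.33] dq 0.14 e 0.0
[-14.0, -167.0, -68.0, -20.1, 56.0, -45.3] q [-0.28  0.56  1.32 -0.05  1.48  0.22] dq 0.14 e 0.0
[10.0, -188.0, -67.0, -22.6, 63.0, -51.0] q [-0.3   0.54  1.41  0.06  1.35  0.09] dq 0.14 e 0.0
[33.0, -206.0, -66.0, -24.9, 69.2, -55.9] q [-0.31  0.54  1.49  0.17  1.23 -0.05] dq 0.14 e 0.0
[53.0, -222.0, -64.0, -26.7, 74.2, -60.0] q [-0.32  0.54  1.55  0.28  1.15 -0.19] dq 0.13 e 0.0
[68.0, -233.0, -63.0, -28.0, 77.9, -63.0] q [-0.33  0.55  1.6   0.36  1.09 -0.3 ] dq 0.11 e 0.0
[78.0, -240.0, -62.0, -28.8, 80.2, -64.9] q [-0.33  0.56  1.62  0.42  1.06 -0.37] dq 0.08 e 0.0
[81.0, -242.0, -62.0, -29.1, 81.0, -65.5] q [-0.34  0.57  1.63  0.44  1.05 -0.4 ] dq 0.03 e 0.0
```

>>> {"api": "arm_command", "payload": {
  "series": [
    {"x": -19, "y": 0, "z": -7, "rx": 0, "ry": 0, "rz": 0},
    {"x": -47, "y": 0, "z": -17, "rx": 0, "ry": 0, "rz": 0},
    {"x": -75, "y": 0, "z": -27, "rx": 0, "ry": 0, "rz": 0},
    {"x": -76, "y": -2, "z": -28, "rx": -0.2, "ry": 0.9, "rz": -0.3},
    {"x": -76, "y": -9, "z": -31, "rx": -0.6, "ry": 3.4, "rz": -1.4},
    {"x": -77, "y": -20, "z": -35, "rx": -1.3, "ry": 7.5, "rz": -3},
    {"x": -78, "y": -36, "z": -41, "rx": -2.3, "ry": 13, "rz": -5.2},
    {"x": -77, "y": -54, "z": -47, "rx": -3.5, "ry": 19.7, "rz": -7.9},
    {"x": -74, "y": -76, "z": -53, "rx": -4.8, "ry": 27.4, "rz": -11},
    {"x": -67, "y": -99, "z": -59, "rx": -6.3, "ry": 35.7, "rz": -14.3},
    {"x": -54, "y": -123, "z": -63, "rx": -7.8, "ry": 44.4, "rz": -17.8},
    {"x": -37, "y": -147, "z": -65, "rx": -9.4, "ry": 53, "rz": -21.3},
    {"x": -15, "y": -170, "z": -65, "rx": -10.8, "ry": 61.3, "rz": -24.6},
    {"x": 9, "y": -191, "z": -64, "rx": -12.2, "ry": 69, "rz": -27.7},
    {"x": 32, "y": -210, "z": -62, "rx": -13.4, "ry": 75.7, "rz": -30.4},
    {"x": 51, "y": -225, "z": -60, "rx": -14.4, "ry": 81.3, "rz": -32.6},
    {"x": 67, "y": -237, "z": -59, "rx": -15.1, "ry": 85.4, "rz": -34.2},
    {"x": 76, "y": -244, "z": -58, "rx": -15.5, "ry": 87.9, "rz": -35.2},
    {"x": 79, "y": -246, "z": -57, "rx": -15.7, "ry": 88.7, "rz": -35.6},
    {"x": 79, "y": -246, "z": -57, "rx": -15.7, "ry": 88.7, "rz": -35.6}
  ]
}}

```text
time: 14.15
tool_pos: [0.5558, -0.0144, 0.1543]
tool_rot: [-3.14, -0.379, 0.873]
contact_force: [-0.1, 0.1, -1.9]
opening: 0.0561
grip_force: 39.8
```

```bash
cat > plan5.py <<'E'
from kin import *
s=observe(); p0=s["tool_pos"]; r0=R.from_euler('xyz',s["tool_rot"])
A=np.radians(-130); rows((p0,r0),[footpose([.565,-.005,z],A,0) for z in (.06,.04,.02,.008,.005,.004)],s["qpos"])
E
python3 look.py m1 side,scene tub tub_lip tub_grip rubber_mat mat_top weight0 weight0; python3 plan5.py
python3 - <<'E'
import cv2
a=cv2.imread("pics/m1_side.png")[160:360,230:430];b=cv2.imread("pics/m1_scene.png")[120:320,170:370]
cv2.imwrite("pics/m1.png",cv2.resize(cv2.hconcat([a,b]),(800,400),interpolation=3))
E
```

```text
14.15 [-0.3246  0.4894  1.7837  0.5058  0.7928  0.0279] [ 0.5558 -0.0144  0.1543] [-3.1397 -0.3789  0.8727] 0.05608937358432014 39.83138680458069 [-0.1071  0.1387 -1.8821]
side tub [0.4842 0.4686 0.031 ] 0.73 [256. 161.]
side tub [ 0.5678 -0.0028  0.0623] 0.62 [330. 233.]
side tub [0.6129 0.3073 0.0257] 0.45 [303. 178.]
side tub_lip [0.6145 0.0614 0.1038] 0.83 [335. 205.]
side tub_lip [0.3906 0.4937 0.0261] 0.57 [230. 164.]
side tub_lip [ 0.3546 -0.1637  0.0003] 0.5 [284. 312.]
side tub_lip [ 0.5644 -0.0051  0.0007] 0.38 [328. 247.]
side tub_grip [ 0.5666 -0.0061  0.1083] 0.85 [330. 223.]
side tub_grip [0.4692 0.5143 0.0293] 0.75 [248. 156.]
side tub_grip [ 0.3633  0.1317 -0.0003] 0.64 [254. 236.]
side tub_grip [ 0.568  -0.2739  0.0586] 0.63 [375. 304.]
side rubber_mat [ 0.5655 -0.0044  0.    ] 0.56 [328. 247.]
side mat_top [ 0.5635 -0.0047  0.0025] 0.93 [328. 246.]
side weight0 [ 0.5713 -0.2746  0.0589] 0.59 [376. 304.]
side weight0 [ 0.5315 -0.29    0.0537] 0.59 [366. 315.]
side weight0 [ 0.5246 -0.2679  0.0513] 0.49 [359. 310.]
side weight0 [ 0.564  -0.2519  0.0599] 0.48 [370. 298
[... 1165 characters left out ...]
.]
scene weight0 [ 0.5669 -0.2482  0.0626] 0.5 [222. 259.]
scene weight0 [ 0.5674 -0.2748  0.0638] 0.46 [213. 264.]
scene weight0 [ 0.5265 -0.2891  0.0451] 0.46 [202. 261.]
[0.0, 0.0, 0.0, -0.0, 0.0, 0.0] q [-0.32  0.49  1.78  0.51  0.79  0.03] dq 0.0 e 0.0
[-7.0, 0.0, 19.0, -0.0, 0.0, 0.0] q [-0.32  0.52  1.8   0.53  0.75 -0.01] dq 0.04 e 0.0
[-14.0, 0.0, 37.0, -0.0, 0.0, 0.0] q [-0.32  0.55  1.81  0.56  0.71 -0.04] dq 0.04 e 0.0
[-19.0, 0.0, 49.0, -0.0, 0.0, 0.0] q [-0.32  0.57  1.82  0.58  0.68 -0.07] dq 0.02 e 0.0
[-20.0, 0.0, 51.0, -0.0, 0.0, 0.0] q [-0.32  0.58  1.82  0.58  0.68 -0.07] dq 0.01 e 0.0
[-20.0, 0.0, 52.0, -0.0, 0.0, 0.0] q [-0.32  0.58  1.82  0.58  0.68 -0.08] dq 0.0 e 0.0
```

View pics/m1.png

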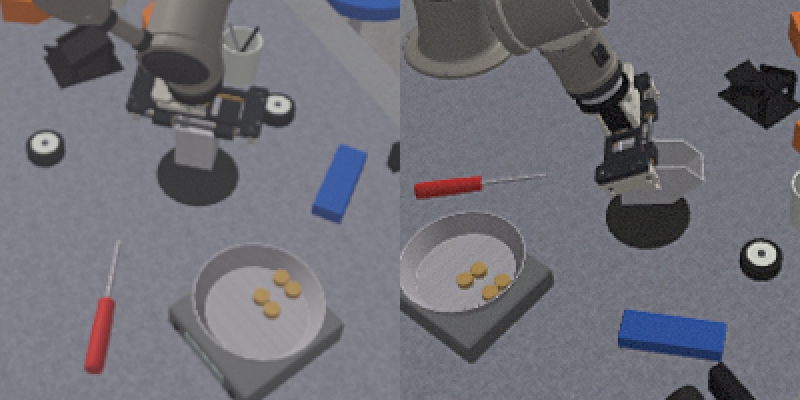

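All four weights lie in the pan, seen at (262,297), (272,310), (281,278) and (293,289) in the left half. The empty tub is upright over the mat, with its foot measured at (0.566, -0.005, 0.062). I'll lower it slowly.

>>> {"api": "arm_command", "payload": {
  "series": [
    {"x": -4, "y": 0, "z": 10, "rx": 0, "ry": 0, "rz": 0},
    {"x": -7, "y": 0, "z": 19, "rx": 0, "ry": 0, "rz": 0},
    {"x": -11, "y": 0, "z": 28, "rx": 0, "ry": 0, "rz": 0},
    {"x": -14, "y": 0, "z": 36, "rx": 0, "ry": 0, "rz": 0},
    {"x": -16, "y": 0, "z": 42, "rx": 0, "ry": 0, "rz": 0},
    {"x": -18, "y": 0, "z": 46, "rx": 0, "ry": 0, "rz": 0},
    {"x": -19, "y": 0, "z": 48.5, "rx": 0, "ry": 0, "rz": 0},
    {"x": -19.3, "y": 0, "z": 49.5, "rx": 0, "ry": 0, "rz": 0},
    {"x": -19.6, "y": 0, "z": 50.3, "rx": 0, "ry": 0, "rz": 0},
    {"x": -19.8, "y": 0, "z": 51, "rx": 0, "ry": 0, "rz": 0},
    {"x": -19.8, "y": 0, "z": 51, "rx": 0, "ry": 0, "rz": 0}
  ]
}}

```text
time: 16.05
tool_pos: [0.5571, -0.0145, 0.1002]
tool_rot: [3.141, -0.38, 0.873]
contact_force: [-0.9, 1.0, -0.0]
opening: 0.0559
grip_force: 39.8
```

```bash
python3 look.py d1 side,scene tub
```

```text
16.05 [-0.3237  0.579   1.8229  0.5805  0.68   -0.0719] [ 0.5571 -0.0145  0.1002] [ 3.1411 -0.3796  0.8734] 0.05589155611219049 39.831451177597046 [-0.9368  1.0032 -0.012 ]
side tub [0.4822 0.4672 0.0309] 0.72 [255. 161.]
side tub [ 0.5681 -0.0023  0.0061] 0.69 [329. 245.]
side tub [0.365  0.1328 0.0035] 0.69 [254. 235.]
side tub [0.6096 0.3088 0.028 ] 0.59 [302. 178.]
scene tub [0.6129 0.3007 0.0284] 0.9 [374. 184.]
scene tub [0.4774 0.4619 0.0292] 0.77 [376. 145.]
scene tub [ 0.5637 -0.0074  0.0068] 0.64 [292. 226.]
```

>>> {"api": "arm_command", "payload": {
  "series": [
    {"x": -0.2, "y": 0, "z": 0.5, "rx": 0, "ry": 0, "rz": 0},
    {"x": -0.2, "y": 0, "z": 0.5, "rx": 0, "ry": 0, "rz": 0}
  ]
}}

```text
time: 16.45
tool_pos: [0.5571, -0.0145, 0.0995]
tool_rot: [3.141, -0.38, 0.873]
contact_force: [0.3, 1.2, -0.3]
opening: 0.056
grip_force: 39.8
```

>>> {"api": "arm_command", "payload": {
  "series": [
    {"x": 0, "y": 0, "z": 0, "rx": 0, "ry": 0, "rz": 0},
    {"x": 0, "y": 0, "z": 0, "rx": 0, "ry": 0, "rz": 0},
    {"x": 0, "y": 0, "z": 0, "rx": 0, "ry": 0, "rz": 0},
    {"x": 0, "y": 0, "z": 0, "rx": 0, "ry": 0, "rz": 0},
    {"x": 0, "y": 0, "z": 0, "rx": 0, "ry": 0, "rz": 0},
    {"x": 0, "y": 0, "z": 0, "rx": 0, "ry": 0, "rz": 0}
  ],
  "hand": 84
}}

```text
time: 17.05
tool_pos: [0.5571, -0.0145, 0.0996]
tool_rot: [3.141, -0.38, 0.873]
contact_force: [-0.4, -0.4, 0.1]
opening: 0.084
grip_force: 0.0
```

```bash
python3 look.py d2 scene tub
```

```text
17.05 [-0.3237  0.5802  1.8233  0.5813  0.679  -0.073 ] [ 0.5571 -0.0145  0.0996] [ 3.1414 -0.3795  0.8732] 0.08397680779263997 0.0 [-0.4015 -0.4393  0.0503]
scene tub [ 0.5611 -0.0052  0.0036] 0.84 [292. 226.]
scene tub [0.6116 0.3035 0.0309] 0.81 [374. 183.]
scene tub [0.4765 0.4635 0.0298] 0.7 [376. 144.]
```

Released cleanly; I'll retract straight back along the fingers.

>>> {"api": "arm_command", "payload": {
  "series": [
    {"x": 0, "y": 0, "z": -8, "rx": 0, "ry": 0, "rz": 0},
    {"x": 0, "y": 0, "z": -20, "rx": 0, "ry": 0, "rz": 0},
    {"x": 0, "y": 0, "z": -40, "rx": 0, "ry": 0, "rz": 0},
    {"x": 0, "y": 0, "z": -65, "rx": 0, "ry": 0, "rz": 0},
    {"x": 0, "y": 0, "z": -90, "rx": 0, "ry": 0, "rz": 0},
    {"x": 0, "y": 0, "z": -120, "rx": 0, "ry": 0, "rz": 0},
    {"x": 0, "y": 0, "z": -145, "rx": 0, "ry": 0, "rz": 0},
    {"x": 0, "y": 0, "z": -150, "rx": 0, "ry": 0, "rz": 0},
    {"x": 0, "y": 0, "z": -150, "rx": 0, "ry": 0, "rz": 0},
    {"x": 0, "y": 0, "z": -150, "rx": 0, "ry": 0, "rz": 0}
  ]
}}

```text
time: 18.15
tool_pos: [0.521, -0.0568, 0.2382]
tool_rot: [-3.14, -0.379, 0.873]
contact_force: [-0.1, -0.1, -0.4]
opening: 0.0838
grip_force: 0.0
```

```bash
python3 look.py e1 side,scene tub tub_grip mat_top weight0
python3 - <<'E'
import cv2
a=cv2.imread("pics/e1_side.png")[160:360,230:430];b=cv2.imread("pics/e1_scene.png")[120:320,170:370]
cv2.imwrite("pics/e1.png",cv2.resize(cv2.hconcat([a,b]),(800,400),interpolation=3))
E
```

```text
18.15 [-0.4322  0.3337  1.7551  0.4398  0.9962  0.0343] [ 0.521  -0.0568  0.2382] [-3.1404 -0.3791  0.8727] 0.08379590606311596 0.0 [-0.1283 -0.0754 -0.4386]
side tub [0.4805 0.467  0.0292] 0.93 [255. 162.]
side tub [ 0.566  -0.003   0.0066] 0.6 [328. 245.]
side tub_grip [0.5714 0.0013 0.054 ] 0.78 [330. 233.]
side tub_grip [0.4682 0.5137 0.0312] 0.7 [248. 155.]
side mat_top [ 0.5626 -0.0065  0.0049] 0.86 [328. 246.]
side weight0 [ 0.5656 -0.2502  0.06  ] 0.54 [370. 297.]
side weight0 [ 0.5252 -0.2685  0.0533] 0.49 [360. 309.]
side weight0 [ 0.5291 -0.2909  0.0542] 0.42 [365. 316.]
side weight0 [ 0.5705 -0.2764  0.0592] 0.39 [376. 304.]
scene tub [0.4768 0.463  0.029 ] 0.85 [376. 145.]
scene tub [ 0.5608 -0.0084  0.0071] 0.68 [292. 226.]
scene tub [0.6123 0.303  0.0318] 0.63 [374. 183.]
scene tub_grip [0.4624 0.5169 0.0285] 0.81 [383. 137.]
scene tub_grip [ 0.5684 -0.0027  0.0533] 0.66 [294. 216.]
scene tub_grip [0.6638 0.3032 0.0279] 0.56 [386. 192.]
scene mat_top [ 0.5652 -0.0041  0.0077] 0.82 [294. 226.]
scene mat_top [ 0.566  -0.2737  0.062 ] 0.5 [214. 264.]
scene weight0 [ 0.5657 -0.277   0.0628] 0.51 [212. 264.]
scene weight0 [ 0.5294 -0.2892  0.0428] 0.51 [203. 263.]
scene weight0 [ 0.567  -0.2517  0.0611] 0.47 [221. 260.]
scene weight0 [ 0.5276 -0.2639  0.0518] 0.44 [210. 255.]
```

View pics/e1.png

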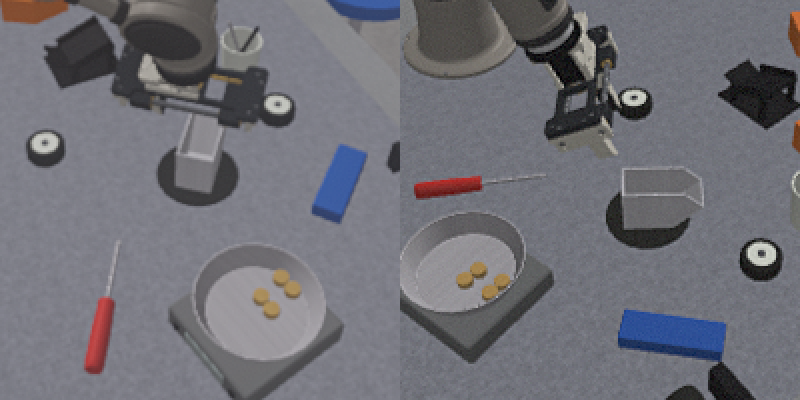

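The tub stands upright and empty on the mat at (658,200), the weights lie in the pan at (480,280), and the gripper is clear, so I'm handing in.

```bash
python3 -c "
from cell import *
print(hand_in())"
```

```text
the job is handed in; nothing more can be done
None
```

The job is handed in, with no verdict returned: the last pictures show all four weights in the scale pan and the empty tub upright, about 3 mm from the mat's centre, with the gripper clear at 18 s.

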